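# Set the fittings dial to the dowels

### The job

I want to refill the dowels in the round fittings box on the work mat. Turn its slotted cover by the bar on top until the opening lies wholly over the compartment marked on the rim by the upright dowel sample, and then let go of the cover.

Things in the scene. Friction and masses are not known exactly. Their poses are not given: they have to be found in the camera images.
- cover: Plywood disc, 224 mm across, 8 mm thick, turning on the round box about its vertical axis. Origin on that axis at the disc's underside, 57 mm above the bench; z up, +x towards the middle of its one opening, a sector slot 40 degrees wide, 46 to 100 mm off the axis. Turns either way against light friction (0.15 N m), stays where left, stops only about half a turn from the blank.
- bar (a point): Middle of the wooden grip bar on top of the cover, on the turning axis, 27 mm above the cover's origin; axes as the cover's. The bar is 76 mm long along x (so it points at the opening), 22 mm thick along y and stands 38 mm high on the disc (19 mm above and below this point).
- drum: Fixed round box of dark wood, 300 mm across, 50 mm high, on a 6 mm mat. Origin on the cover's axis, at its underside. Five 72 degree sectors: a solid blank centred on its +x, where the opening starts (within 12 degrees), and 4 empty compartments. On the 38 mm rim, 56 mm above the bench, 131 mm off the axis, each compartment has a fixed pale wood sample at its middle: dowel, flat ring, ball, square block.
- dowel_sample: The wanted sample: a plain straight dowel of pale wood, 14 mm across, 42 mm high, upright, fixed on the rim; the tallest and thinnest of the four. Origin at the centre of its foot. It marks the compartment between it and the box's axis, which is next to the blank, on either side of it.

How it is judged:
At the end, for the whole second after the job is handed in: The opening's middle line points at the dowel sample's compartment to within about 12 degrees (the dowel stands less than 27.5 mm to either side of the cover's own +x axis, on its positive side), and the cover is at rest (x of dowel_sample in the frame of cover above 0.1 m and y of dowel_sample in the frame of cover between -0.0275 and 0.0275 m and angular speed of cover below 0.05 rad/s); the robot touches nothing.
It also fails if it takes over 32 s, if anything falls off the work surface, if the arm or the gripper's body presses on something with over 40 N, if the wrist force passes 120 N, or if a joint passes its speed limit or range.

### The arm

A 7-joint arm with a two-finger parallel gripper is mounted at the origin on the work surface. World frame = base frame: x ahead of the robot, y to its left, z up, the work surface at z = 0. Lengths are in m, angles in rad, forces in N, time in s.
With the tool pointing down it reaches from about 0.425 to 0.825 m from the base axis. Payload 3.6 kg.
Tool frame: the origin (TCP) lies at the very end of the fingers, on their centre line; the grasp point (between the pads) lies 19 mm behind it; z points along the fingers, x is the direction in which the jaws open and shut, and the axes are right-handed (so a half turn about z gives the same grasp; the last joint's range is limited). The gripper opens to 93 mm and grips with 3 to 60 N. Pads are 15 mm wide; open, the fingers measure 128 mm over their backs; the gripper's body (75 mm by 188 mm) begins 65 mm behind the grasp point.
Start: joints at [-1.262, 0.615, -0.013, 1.423, 0.008, 1.103, -0.04], TCP at [0.214, 0.614, 0.219] pointing down, gripper open.
Joint ranges: [-3.12, 3.12], [-0.3, 2.06], [-1.34, 1.32], [0.26, 2.42], [-1.36, 4.5], [0.01, 1.98], [-2.84, 2.84]. Speed limits (rad/s): [2.79, 2.79, 3.14, 3.14, 3.14, 3.14, 3.14].

### API

Orientations are given as a rotation vector (axis times angle).
In Python, from cell import ctrl, set_gripper, get_image, spotter, telemetry gives the robot as it stands. Calls block until the motion is done:
- ctrl.move_pose(position, orientation): joint-space move of the TCP to a pose.
- ctrl.move_l(position, rate=0.15, rotation=None, force_limit=None): straight line of the TCP; rotation=None keeps the orientation; rate is the mean speed in m/s. With force_limit (N) it stops when the force on the tool has changed by that much, and returns True; else False.
- ctrl.goto_joints(angles): joint-space move.
- set_gripper(opening, grasp_force=None): finger opening in m; grasp_force is the grip in N (None keeps the last); returns when the fingers have stopped.
- ctrl.sleep(seconds).
- ctrl.ik(position, orientation): joint angles nearest the present ones, or None.
- get_image(name): name is "scene" or "top" or "wrist"; returns a dict with "color" (420x560x3 uint8, red, green, blue), "mtx" (3x3 intrinsics, pixels), "camera_from_world" (4x4, takes a point from world to camera coordinates). Camera axes: x right, y down, z forward; pixel columns grow to the right and rows downward; lengths in m; the calibration is good to about 2 mm. A picture is of the moment at which its call begins. There is no depth.
A pose or a line that the arm cannot do raises ctrl.PlanningError and nothing moves.
- ctrl.close_job(): hands the job in, once; it reports no verdict.
Trained networks look in the newest picture that a camera, given by its name, has taken for a name from the list of things; names that differ only in an ending like _2 or _b are one class to them, and where a whole thing is asked for, a point or a joint stands for the part that bears it (a point fixed in the world has none). Each returns a list of dicts, best first, with "confidence" (0 to 1); they miss things now and then, are a little off and sometimes report something else, mostly with a low value. They report only what shows in the picture. A call takes as long as a camera call.
- spotter.recognise(name, camera): "xy" ([column, row] as shares, 0 to 1, of the picture: columns of its width, rows of its height, amid what is visible of it).
Readings, each from a call of its own:
- telemetry.current_time_s(): time.
- telemetry.current_joint_pos(): joint angles.
- telemetry.current_joint_velocities(): joint speeds.
- telemetry.current_effort(): joint torques, N m.
- telemetry.current_tcp_pos(): TCP position.
- telemetry.current_eef_rot(): TCP orientation.
- telemetry.current_contact_force(): force on the tool from outside, world axes, zero at the start.
- telemetry.current_ft_torque(): the same for the moment, N m.
- telemetry.current_opening(): finger opening in m.
Only numpy, scipy, OpenCV 4.12 (cv2) and the standard library are available. Lean on these libraries where they do the work, as an engineer would, in place of code of your own. Each camera call takes 0.05 s, during which the arm holds its last target.

## Working session

There is one attempt and no reset: what is moved stays moved. The work goes in short steps, each a Python script; the robot and the scene stay as the last script left them, time stands still between calls to the robot, and variables do not carry over. Pictures are saved under pics/ and viewed, and the job is handed in when it is done.

```bash
mkdir -p pics; python3 - <<'E'
from cell import ctrl,get_image,spotter,telemetry
import cv2
for c in("scene","top"):
    d=get_image(c); cv2.imwrite(f"pics/{c}0.png",d["color"][:,:,::-1])
    print(c,d["mtx"].tolist(),d["camera_from_world"].round(4).tolist())
    for n in("cover","bar","drum","dowel_sample"):
        print(n,[( round(r["confidence"],2),round(r["xy"][0]*560),round(r["xy"][1]*420)) for r in spotter.recognise(n,c)])
print(telemetry.current_time_s(),telemetry.current_eef_rot())
E
```

```text
scene [[491.8790156173023, 0.0, 288.3558582761607], [0.0, 491.8790156173023, 204.2962511227731], [0.0, 0.0, 1.0]] [[0.8192, 0.5733, 0.0129, -0.4519], [0.3858, -0.5342, -0.7522, -0.1316], [-0.4244, 0.6212, -0.6588, 1.0542], [0.0, 0.0, 0.0, 1.0]]
cover [(0.86, 290, 259)]
bar [(0.64, 293, 263)]
drum []
dowel_sample [(0.79, 202, 242)]
top [[379.71258226874363, 0.0, 280.7334330090601], [0.0, 379.71258226874363, 208.6018792965749], [0.0, 0.0, 1.0]] [[0.0043, -1.0, 0.0027, 0.0227], [-0.9921, -0.0046, -0.1251, 0.5609], [0.1251, -0.0022, -0.9921, 0.6793], [0.0, 0.0, 0.0, 1.0]]
cover [(0.66, 322, 191)]
bar [(0.64, 324, 190)]
drum [(0.76, 323, 198)]
dowel_sample [(0.55, 362, 258), (0.23, 324, 198)]
0.5 [ 2.56135212e+00  1.81896944e+00 -2.40864278e-04]
```

View pics/scene0.png

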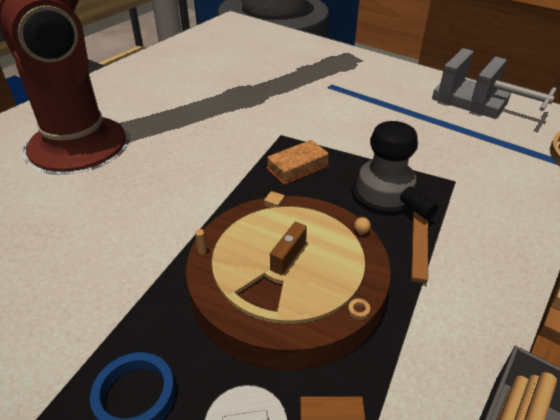

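View pics/top0.png

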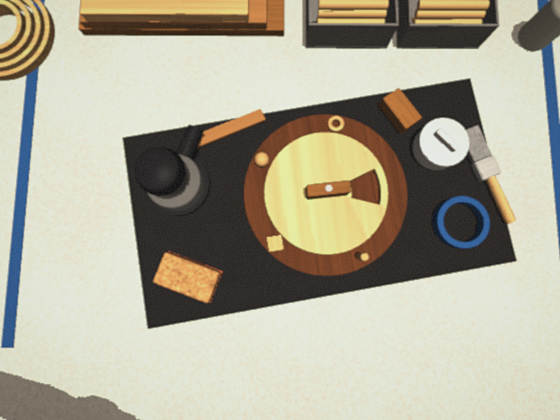

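```bash
cat > h.py <<'E'
import numpy as np
from cell import ctrl,set_gripper,get_image,spotter,telemetry
def ray(d,px,z):
    T=d["camera_from_world"];R=T[:3,:3];t=T[:3,3]
    o=-R.T@t;v=R.T@np.linalg.solve(d["mtx"],[px[0],px[1],1]);return (o+v*(z-o[2])/v[2])
def proj(d,p):
    T=d["camera_from_world"];c=T[:3,:3]@p+T[:3,3];q=d["mtx"]@c;return q[:2]/q[2]
E
python3 - <<'E'
from h import *
from scipy.optimize import least_squares
t=get_image("top");s=get_image("scene")
P={"dowel":(.098,(365,257),(200.5,231)),"ball":(.066,(262,158),(363,226)),"ring":(.06,(336,123),(359,308)),"block":(.066,(275,242),(275,199)),"pivot":(.103,(329,188),(289,239)),"slot":(.065,(368,187),(262,288)),"barend_in":(.103,(307,190),None),"barend_out":(.103,(351,188),None)}
for k,(z,a,b) in P.items(): print(k,ray(t,a,z).round(4),ray(s,b,z).round(4) if b else"")
def f(x,out=False):
    r=[]
    for k,o in zip(("dowel","block","ball","ring"),(sgn*72,sgn*144,-sgn*144,-sgn*72)):
        z=P[k][0];a=x[2]+np.radians(o);p=np.array([x[0]+.131*np.cos(a),x[1]+.131*np.sin(a),z])
        r+=[*(proj(t,p)-P[k][1]),*(proj(s,p)-P[k][2])]
    p=np.array([x[0],x[1],.103]);r+=[*(proj(t,p)-P["pivot"][1]),*(proj(s,p)-P["pivot"][2])]
    return np.array(r)
for sgn in(1,-1):
    q=least_squares(f,[.5,-.1,-1.5]);print(sgn,q.x,np.degrees(q.x[2]),q.cost,q.fun.round(1))
# tamper
print("tamper base",ray(t,(180,185),.05),"head",ray(t,(160,172),.14),ray(s,(393,140),.14))
E
```

```text
dowel [ 0.4711 -0.1173  0.098 ] [ 0.4741 -0.1148  0.098 ]
ball [0.6501 0.06   0.066 ] [0.6487 0.0652 0.066 ]
ring [ 0.7194 -0.0774  0.06  ] [ 0.7187 -0.0738  0.06  ]
block [0.4969 0.0352 0.066 ] [0.4976 0.0367 0.066 ]
pivot [ 0.5882 -0.0572  0.103 ] [ 0.591 -0.057  0.103]
slot [ 0.5973 -0.1331  0.065 ] [ 0.5941 -0.1258  0.065 ]
barend_in [ 0.5845 -0.0195  0.103 ] 
barend_out [ 0.5884 -0.0949  0.103 ] 
1 [ 5.72361993e-01 -1.22512164e-03 -4.24016060e+00] -242.94330702736323 25098.67962031732 [-56.4  16.6  25.3 -40.9  92.4 -30.3 -38.8  77.1  65.6 -20.3 -17.7  62.8
 -90.8  27.9  20.3 -84.4 -32.7   9.   11.  -26.5]
-1 [ 0.5898707  -0.05591679 -1.41033352] -80.80615815830055 6.54000811769701 [-0.9 -1.3 -0.8  0.2 -0.7 -0.  -0.5 -0.1 -0.6  0.6 -1.2  1.5 -0.7  0.1
 -0.4  1.3 -0.8 -1.  -0.2 -0.8]
tamper base [0.60216635 0.21234343 0.05      ] head [0.60646354 0.22149154 0.14      ] [0.61973374 0.20657086 0.14      ]
```

```bash
cat >> h.py <<'E'
from scipy.spatial.transform import Rotation as Ro
def rv(phi):
    x=np.array([np.cos(phi),np.sin(phi),0]);z=np.array([0,0,-1.]);return Ro.from_matrix(np.c_[x,np.cross(z,x),z]).as_rotvec()
C=np.array([.590,-.056])
E
python3 - <<'E'
from h import *
t=get_image("top");s=get_image("scene")
for z in(.08,.1,.12,.14,.16,.18):print(z,ray(t,(158,149),z)[:2]-0*1,ray(t,(160,170),z)[:2].round(3),ray(s,(394,140),z)[:2].round(3))
for ph in(4,184,-63,117):
  for z in(.25,.072):
    q=ctrl.ik([*C,z],rv(np.radians(ph)));print(ph,z,None if q is None else np.round(q,3))
E
```

```text
0.08 [0.66201879 0.24628174] [0.624 0.241] [0.589 0.295]
0.1 [0.656277   0.23967015] [0.619 0.235] [0.6   0.266]
0.12 [0.6505352  0.23305855] [0.614 0.228] [0.61  0.237]
0.14 [0.64479341 0.22644695] [0.61  0.222] [0.621 0.208]
0.16 [0.63905162 0.21983536] [0.605 0.215] [0.632 0.178]
0.18 [0.63330982 0.21322376] [0.601 0.209] [0.643 0.149]
4 0.25 [-0.225  0.527  0.461  1.562 -0.252  1.112  0.363]
4 0.072 [-0.123  0.717  0.295  1.754 -0.296  0.714  0.399]
184 0.25 [-0.545  0.725  1.135  1.572 -0.676  1.286 -2.381]
184 0.072 [-0.53   0.999  1.131  1.767 -1.026  1.096 -2.101]
-63 0.25 [-0.362  0.574  0.707  1.567 -0.397  1.149 -0.669]
-63 0.072 [-0.278  0.767  0.564  1.759 -0.556  0.78  -0.534]
117 0.25 [-0.015  0.497  0.116  1.555 -0.062  1.093  2.158]
117 0.072 [ 0.152  0.704 -0.153  1.745  0.153  0.705  1.961]
```

```bash
python3 - <<'E'
from h import *
import cv2
ctrl.move_pose([*C,.24],rv(np.radians(4)))
print(telemetry.current_time_s())
w=get_image("wrist");cv2.imwrite("pics/w1.png",w["color"][:,:,::-1])
print(telemetry.current_tcp_pos(),telemetry.current_joint_pos())
for z,p in((.103,[*C,.103]),):print(proj(w,np.array(p)))
for n in("bar","dowel_sample"):print(n,spotter.recognise(n,"wrist")[:2])
np.savez("w1.npz",m=w["mtx"],T=w["camera_from_world"])
E
```

```text
3.4083
[ 0.59019891 -0.05465408  0.2398329 ] [-0.22236582  0.53492312  0.4526322   1.57690917 -0.25493684  1.0889656
  0.36611001]
[276.49083999 201.50428497]
bar [{'xy': [0.4948, 0.4193], 'confidence': 0.96}, {'xy': [0.4882, 0.4031], 'confidence': 0.42}]
dowel_sample [{'xy': [0.2614, 0.5867], 'confidence': 0.69}]
```

View pics/w1.png

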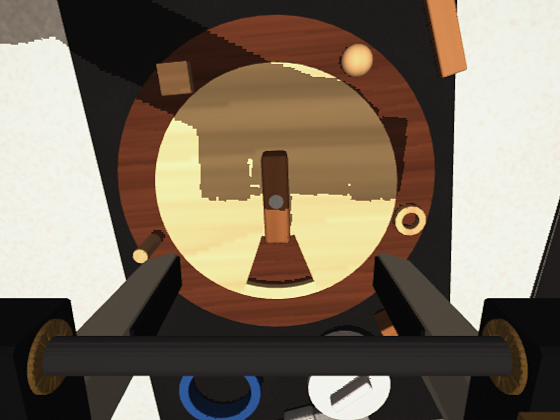

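The wrist picture shows the bar's pivot dot at (275,202), within 1–2 px of the predicted (276,201). The dowel is at lower left (140,256) and the opening points down in the image at (280,260). I'll grasp now.

```bash
python3 - <<'E'
from h import *
w=dict(np.load("w1.npz"));d={"mtx":w["m"],"camera_from_world":w["T"]}
a=ray(d,(274,153),.103);b=ray(d,(278,240),.103);v=b-a
yaw=np.degrees(np.arctan2(v[1],v[0]));print("pivot",ray(d,(275.5,202),.103),"bar yaw",yaw)
s=ray(d,(280,260),.065)[:2]-C;print("slot yaw",np.degrees(np.arctan2(s[1],s[0])))
D=ray(d,(140,256),.098)[:2]-C;print("dowel dir",np.degrees(np.arctan2(D[1],D[0])),np.linalg.norm(D))
ctrl.move_pose([*C,.15],rv(np.radians(yaw+90)))
print("hit",ctrl.move_l([*C,.074],rate=.08,force_limit=12),telemetry.current_tcp_pos())
set_gripper(0.0,30)
print(telemetry.current_opening(),telemetry.current_contact_force(),telemetry.current_ft_torque(),telemetry.current_time_s())
E
```

```text
pivot [ 0.58920758 -0.05648485  0.103     ] bar yaw -83.39485461838282
slot yaw -83.13470649945397
dowel dir -152.9209765984724 0.13101969085170645
hit False [ 0.59050825 -0.05613505  0.07454761]
0.021878589661258243 [-1.97502774  0.32633081  1.29195526] [-0.11919055  0.42010489  0.00589379] 6.2083
```

```bash
python3 - <<'E'
from h import *
q0=np.array(telemetry.current_joint_pos())
for f in(.15,.4,.7,1):
    q=q0.copy();q[6]+=np.radians(-69.6)*f
    ctrl.goto_joints(q)
    R=Ro.from_rotvec(telemetry.current_eef_rot()).as_matrix()
    print(np.degrees(np.arctan2(R[1,0],R[0,0])).round(1),telemetry.current_tcp_pos().round(4),np.round(telemetry.current_contact_force(),1),np.round(telemetry.current_ft_torque(),2),telemetry.current_time_s())
    if np.linalg.norm(telemetry.current_contact_force())>50:break
E
```

```text
-3.7 [ 0.5893 -0.0561  0.0739] [-1.5 -0.1  0.9] [-0.04  0.13 -0.14] 6.5
-21.0 [ 0.5894 -0.0561  0.0739] [-1.   0.1 -0.2] [-0.07  0.19 -0.17] 6.8917
-41.9 [ 0.5894 -0.0561  0.0739] [-0.2 -0.7  1. ] [-0.03  0.12 -0.13] 7.3333
-62.8 [ 0.5894 -0.0562  0.0739] [-0.  -1.2  0.3] [-0.02  0.12 -0.13] 7.775
```

```bash
python3 - <<'E'
from h import *
import cv2
set_gripper(0.07)
p=telemetry.current_tcp_pos()
ctrl.move_l([p[0],p[1],.24],rate=.12)
w=get_image("wrist");cv2.imwrite("pics/w2.png",w["color"][:,:,::-1])
t=get_image("top");cv2.imwrite("pics/t2.png",t["color"][:,:,::-1])
np.savez("w2.npz",m=w["mtx"],T=w["camera_from_world"])
print(telemetry.current_time_s(),telemetry.current_contact_force())
y=np.radians(-152.9)
print("pred slot mid",proj(w,np.array([C[0]+.075*np.cos(y),C[1]+.075*np.sin(y),.065])),"dowel",spotter.recognise("dowel_sample","wrist")[:1])
E
```

```text
10.3333 [ 0.42346887 -0.76025318 -0.71843108]
pred slot mid [278.30690584 262.33938754] dowel [{'xy': [0.495, 0.7605], 'confidence': 0.74}]
```

View pics/w2.png

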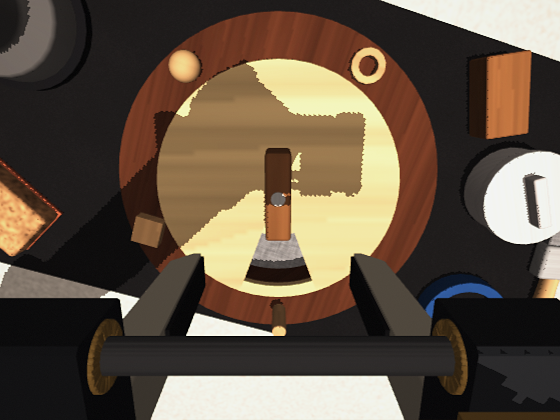

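The opening is centred at about (278,260), against a predicted (278,262). The bar and the dowel (279,325) lie on one line with it, and the open compartment shows through the slot. The gripper is clear of everything, so I'll hand in.

```bash
python3 - <<'E'
from h import *
w=dict(np.load("w2.npz"));d={"mtx":w["m"],"camera_from_world":w["T"]}
v=ray(d,(278,239),.103)-ray(d,(278,150),.103);D=ray(d,(279,329),.098)[:2]-C
print(np.degrees(np.arctan2(v[1],v[0])),np.degrees(np.arctan2(D[1],D[0])))
ctrl.close_job();print(telemetry.current_time_s())
E
```

```text
-153.01908639073022 -152.69561017037455
the job is handed in; nothing more can be done
the job is handed in; nothing more can be done
```

I gripped the bar and turned the cover about 70° clockwise (seen from above). The opening now lies over the dowel compartment. I then let go, raised the gripper clear and handed the job in.

- **Alignment:** in the last wrist picture the bar and opening point at −153.0° and the dowel is at −152.7°. That is well inside the 12° tolerance, and the open compartment shows through the slot.
- **Forces:** the wrist force readings stayed at a few newtons, and near zero after release.
- **Time:** the clock read about 10.3 s at the last reading before handing in.
- **Disagreement:** the first estimate of the bar's direction from the top camera (about −87°) differed by about 4° from the closer wrist view (−83.4°). I used the wrist value, and the final picture bore it out.
- **Not checked:** I didn't measure that the cover was at rest, and I saved a second top-camera picture but didn't look at it.

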